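# Open the screw press of unknown thread hand and take out the bar

## Task

Loosen the wing handle of the small screw press on the left by about an eighth of a turn or more, take out the brass bar that it clamps, and lay the bar flat and centred on the black rubber pad. One of the two presses has a left-hand thread and nothing shows which: try gently which way the handle gives, never lean on it against its stop (0.5 N m twists the spindle), and leave the press on the right and its bar, the pliers, the steel puck and the loose punch as they are.

Things in the scene. Friction and masses are not known exactly. Their poses are not given: they have to be found in the camera images.
- press_a: One of two alike fixed small screw presses; which is left varies. Origin: underside on the vertical spindle axis; the bar sticks out to -x; z up. Plate 190x84x10 mm (x -140..50). Anvil 50x40 mm at the axis and front rest 14x40 mm at x=-122, tops at 40 mm. Columns d14 mm at y=+-31 carry a beam 34x84 mm at height 80..105 mm. A 28 mm sprung pad on the spindle holds the bar down.
- wing_a (a joint): Turn of the wing handle on its spindle, rad; 0 = tight (start), positive = counter-clockwise from above. One press has a right-hand thread (opens to +5), the other a left-hand one (opens to -5). Opening takes 0.15 to 0.2 N m; the other way is a stop. Opening lifts handle and pad 4 mm per rad; the bar is let go after 0.4 rad; 1.0 rad leaves 2.5 mm of air above it. Stays where left.
- wing_a_grip (a point): Centre of the wing handle of press_a, on the spindle axis, about 128 mm above the bench when tight: a straight flat bar 84 mm long (its x), 12 mm thick (y), 24 mm high (12 mm below to 12 mm above this point), to be pinched across its thickness over the axis. Its angle to the press differs between the two.
- spindle_a (a joint): Elastic twist of the spindle of press_a, rad, positive counter-clockwise from above, 0 unloaded: it yields springily by 0.2 rad per N m of torque on the wing handle, and is damaged beyond 0.1 rad (0.5 N m) either way.
- bar_a: Brass bar 200 (x) x 12 (y) x 16 mm high, 0.15 to 0.3 kg, lying in press_a on anvil and rest, held by its rear (+x) end. Origin: centre of its underside, at the start 75 mm in front (-x) of the spindle axis. Once loose, draw it straight out along its -x by 45 mm or more (some 1 mm raised is fine) before lifting. 20 mm in front of its centre there is room for a gripper beside the wing handle.
- press_b: One of two alike fixed small screw presses; which is left varies. Origin: underside on the vertical spindle axis; the bar sticks out to -x; z up. Plate 190x84x10 mm (x -140..50). Anvil 50x40 mm at the axis and front rest 14x40 mm at x=-122, tops at 40 mm. Columns d14 mm at y=+-31 carry a beam 34x84 mm at height 80..105 mm. A 28 mm sprung pad on the spindle holds the bar down.
- wing_b (a joint): Turn of the wing handle on its spindle, rad; 0 = tight (start), positive = counter-clockwise from above. One press has a right-hand thread (opens to +5), the other a left-hand one (opens to -5). Opening takes 0.15 to 0.2 N m; the other way is a stop. Opening lifts handle and pad 4 mm per rad; the bar is let go after 0.4 rad; 1.0 rad leaves 2.5 mm of air above it. Stays where left.
- wing_b_grip (a point): Centre of the wing handle of press_b, on the spindle axis, about 128 mm above the bench when tight: a straight flat bar 84 mm long (its x), 12 mm thick (y), 24 mm high (12 mm below to 12 mm above this point), to be pinched across its thickness over the axis. Its angle to the press differs between the two.
- spindle_b (a joint): Elastic twist of the spindle of press_b, rad, positive counter-clockwise from above, 0 unloaded: it yields springily by 0.2 rad per N m of torque on the wing handle, and is damaged beyond 0.1 rad (0.5 N m) either way.
- bar_b: Brass bar 200 (x) x 12 (y) x 16 mm high, 0.15 to 0.3 kg, lying in press_b on anvil and rest, held by its rear (+x) end. Origin: centre of its underside, at the start 75 mm in front (-x) of the spindle axis. Once loose, draw it straight out along its -x by 45 mm or more (some 1 mm raised is fine) before lifting. 20 mm in front of its centre there is room for a gripper beside the wing handle.
- rubber_block: Black rubber pad 76 (x) x 88 (y) x 22 mm high, fixed on the bench in front of and between the presses. Origin: centre of its underside.
- pliers_2: Orange-handled pliers 59 x 193 x 12 mm lying on the bench, a bystander; origin under its centre.
- steel_puck: Round steel puck, 75 mm diameter, 30 mm high, a bystander; origin under its centre.
- punch_1: Doming punch 12 x 61 x 12 mm lying on the bench, a bystander; origin under its centre.
There are look-alikes about, which are no part of the job. Leave any pink look-alike of the press_b alone.

How it is judged:
By the outcome, as a careful person would: the job done as asked, in the order asked, and still so for the second after the job is handed in, with the robot touching nothing.
It also fails if it takes over 67 s, if anything falls off the work surface, if the arm or the gripper's body presses on something with over 40 N, if the wrist force passes 120 N, or if a joint passes its speed limit or range.

## Robot

A 6-joint arm with a two-finger parallel gripper is mounted at the origin on a cart in front of the work surface, level with it; the furniture and walls round the work are solid. World frame = base frame: x ahead of the robot, y to its left, z up, the work surface at z = 0. Lengths are in m, angles in rad, forces in N, time in s.
With the tool pointing down it reaches from about 0.375 to 0.975 m from the base axis. Payload 3.8 kg.
Tool frame: the origin (TCP) lies midway between the tips of the shut fingers; the grasp point (between the pads) lies 19 mm behind it; z points along the fingers, y is the line along which they close (so a half turn about z gives the same grasp; the last joint's range is limited). The gripper opens to 88 mm and grips with 3 to 60 N. Pads are 18 mm wide; open, the fingers measure 123 mm over their backs; the gripper's body (75 mm by 187 mm) begins 45 mm behind the grasp point.
Start: joints at [-1.335, 0.264, 1.604, -0, 1.274, -0.037], TCP at [0.182, -0.65, 0.239] pointing down, gripper open.
Joint ranges: [-2.63, 2.63], [-0.94, 2.18], [0.31, 2.57], [-1.31, 4.45], [0, 2.66], [-2.55, 2.55]. Speed limits (rad/s): [2.57, 2.57, 3.14, 3.14, 3.14, 3.14].

## Interface

Orientations are given as a unit quaternion [x, y, z, w].
In Python, from bench import bot gives the robot as it stands. The module is installed in compiled form; this text tells all that it offers. Calls block until the motion is done:
- bot.move_ptp(position, orientation): joint-space move of the TCP to a pose.
- bot.movel(position, rot=None, vel=0.15): straight line of the TCP; rot=None keeps the orientation; vel is the mean speed in m/s.
- bot.movej(angles): joint-space move.
- bot.command_gripper(opening): opening from 0.0 (shut) to 1.0 (fully open); the grip force is fixed at half the most; returns when the fingers have stopped.
- bot.sleep(seconds).
- bot.inverse_kinematics(position, orientation): joint angles nearest the present ones, or None.
- bot.read_state(): the state.
- bot.get_image(name): name is "scene" or "top" or "wrist"; returns a dict with "frame" (384x512x3 uint8, blue, green, red), "K" (3x3 intrinsics, pixels), "rvec" (rotation vector, rad) and "tvec" (3), from world to camera coordinates, as OpenCV has them. Camera axes: x right, y down, z forward; pixel columns grow to the right and rows downward; lengths in m; the calibration is good to about 2 mm. A picture is of the moment at which its call begins. There is no depth.
A pose or a line that the arm cannot do raises bot.IKError and nothing moves.
- bot.hand_in(): hands the job in; it is judged then, once.
The state is a dict: "time_s": time; "qpos": joint angles; "joint_vel": joint speeds; "joint_efforts": joint torques, N m; "eef_pos": TCP position; "tool_rot": TCP orientation; "contact_force": force on the tool from outside, world axes, zero at the start; "wrist_torque": the same for the moment, N m; "gripper_width": opening from 0.0 (shut) to 1.0 (fully open); "grip_force": force on a finger pad.
Only numpy, scipy, OpenCV 4.12 (cv2) and the standard library are available. Lean on these libraries where they do the work, as an engineer would, in place of code of your own. Each camera call takes 0.05 s, during which the arm holds its last target. There are 200 camera calls.

## Working session

There is one attempt and no reset: what is moved stays moved. The work goes in short steps, each a Python script; the robot and the scene stay as the last script left them, time stands still between calls to the robot, and variables do not carry over. Pictures are saved under pics/ and viewed, at most 10 in all, crops included, and the job is handed in when it is done.

```bash
mkdir -p pics
cat > h.py <<'E'
import numpy as np, cv2
from bench import bot
from scipy.spatial.transform import Rotation as R
def cam(n):
    d=bot.get_image(n); return d
def ray(d,uv):
    Rm=cv2.Rodrigues(np.array(d["rvec"],float))[0]; t=np.array(d["tvec"],float).ravel()
    c=-Rm.T@t; v=Rm.T@np.linalg.inv(d["K"])@np.array([uv[0],uv[1],1.]); return c,v
def onz(d,uv,z):
    c,v=ray(d,uv); return c+v*(z-c[2])/v[2]
def proj(d,p):
    return cv2.projectPoints(np.atleast_2d(np.array(p,float)),np.array(d["rvec"],float),np.array(d["tvec"],float),np.array(d["K"],float),None)[0][:,0]
def down(yaw): # tool z down, tool y at (yaw) from world y
    return (R.from_euler('z',yaw)*R.from_euler('x',np.pi)).as_quat()
E
python3 - <<'E'
from h import *
import pickle
o={}
for n in("scene","top"):
    d=cam(n);o[n]=d
    cv2.imwrite(f"pics/{n}0.png",d["frame"]); print(n,ray(d,(256,192)))
pickle.dump(o,open("o.pkl","wb"))
s=bot.read_state();print(s["tool_rot"],s["time_s"],s["contact_force"],s["wrist_torque"])
print(R.from_quat(s["tool_rot"]).as_matrix())
cv2.imwrite("pics/a.png",np.hstack([cv2.resize(o["top"]["frame"],(800,600))]))
E
```

```text
scene (array([-0.19250497,  0.2678059 ,  1.57230408]), array([ 0.43862601, -0.14415111, -0.88723441]))
top (array([ 0.33067021, -0.0279227 ,  1.46713759]), array([ 0.14920796, -0.02089301, -0.98893238]))
[ 9.90712186e-01  1.35971969e-01 -1.12403555e-04 -9.87497283e-04] 0.1 [-0.28922671  0.24053988  0.03229434] [-0.01159768  0.04480364  0.02967744]
[[ 9.63023222e-01  2.69417952e-01 -4.91263043e-04]
 [ 2.69418396e-01 -9.63021297e-01  1.92608372e-03]
 [ 4.58247575e-05 -1.98721865e-03 -9.99998024e-01]]
```

View pics/a.png

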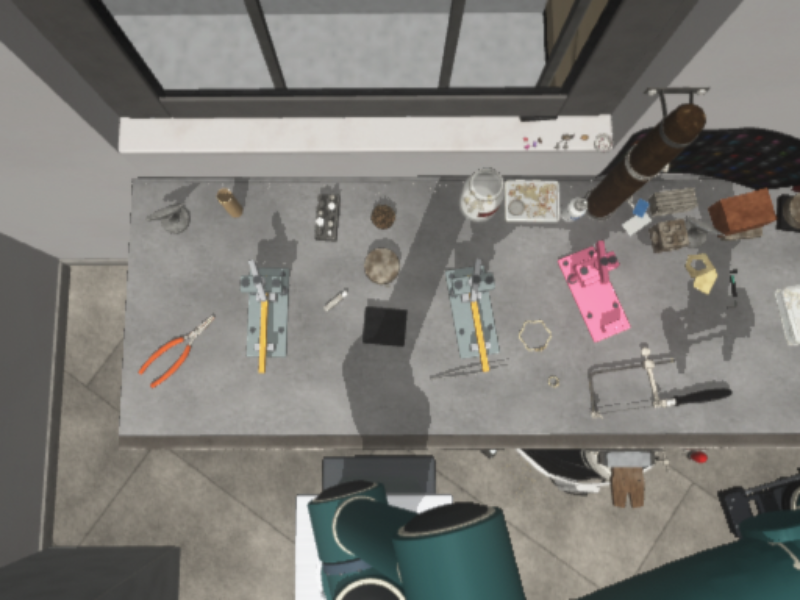

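View pics/scene0.png

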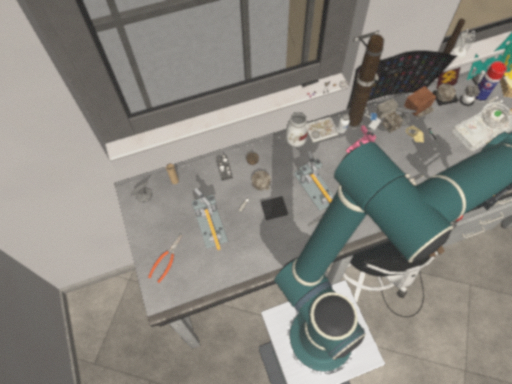

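Top view (800 px scale): the left press is at about (265,300), its bar runs from (264,300) to (262,372), and the wing is at about (257,280). The pad is at (385,327), the puck at (382,265) and the punch at (336,299).

```bash
cat >> h.py <<'E'
def bar(d,roi=None,z=.056):
    h=cv2.cvtColor(d["frame"],cv2.COLOR_BGR2HSV); m=cv2.inRange(h,(15,120,90),(32,255,255))
    if roi: 
        k=np.zeros_like(m);k[roi[1]:roi[3],roi[0]:roi[2]]=255;m&=k
    c=max(cv2.findContours(m,cv2.RETR_EXTERNAL,cv2.CHAIN_APPROX_NONE)[0],key=cv2.contourArea)[:,0]
    P=np.array([onz(d,p,z)[:2] for p in c],np.float32)
    return cv2.minAreaRect(P),P
E
python3 - <<'E'
from h import *
import pickle
d=pickle.load(open("o.pkl","rb"))["top"]
r,P=bar(d,(140,170,200,250)); print(r,cv2.boxPoints(r))
m=(d["frame"].max(2)<40).astype(np.uint8);k=np.zeros_like(m);k[185:230,225:270]=1;m&=k
c=max(cv2.findContours(m,0,1)[0],key=cv2.contourArea)[:,0]
r=cv2.minAreaRect(np.array([onz(d,p,.022)[:2] for p in c],np.float32));print("pad",r)
for uv in((382,265),(336,299)): print(onz(d,np.array(uv)*.64,.02))
# view from above the press
b,P=bar(d,(140,170,200,250))
E
grep -c . h.py
python3 - <<'E'
from h import *
d=bot.inverse_kinematics([.58,.22,.40],down(0)); print(d)
bot.move_ptp([.58,.22,.40],down(0)); w=cam("wrist"); print(ray(w,(256,192)),bot.read_state()["time_s"])
cv2.imwrite("pics/w1.png",w["frame"])
E
```

```text
((0.4714425206184387, 0.2222004234790802), (0.013103275559842587, 0.14043623208999634), 88.97785949707031) [[0.4011187  0.21690243]
 [0.5415326  0.21439722]
 [0.54176635 0.22749841]
 [0.40135247 0.23000363]]
pad ((0.4927712082862854, -0.031767625361680984), (0.06561163067817688, 0.06682855635881424), 84.03781127929688)
[ 0.62414494 -0.02095749  0.02      ]
[0.55174879 0.07602423 0.02      ]
21
[ 3.22393039e-01  1.05661844e-01  1.49917740e+00 -4.44089210e-16
  1.53675341e+00  1.89318937e+00]
(array([0.64762353, 0.21875153, 0.54566591]), array([-0.26093603, -0.00393113, -0.96535529])) 3.5333
```

View pics/w1.png

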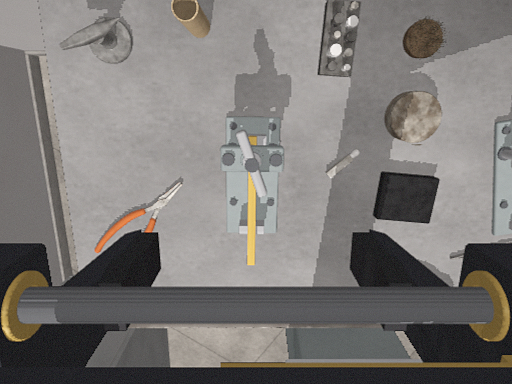

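The wrist view shows the wing from (241,133) to (264,195), about +0.35 rad, with the bar running straight down from it at x≈251. The pad is at (407,197). Next is a closer look above the wing with the tool lined up to it.

```bash
cat >> h.py <<'E'
def wing(d,c0,z=.140,rad=.055):
    """bright grey wing top, near c0"""
    f=d["frame"];h=cv2.cvtColor(f,cv2.COLOR_BGR2HSV)
    m=cv2.inRange(h,(0,0,140),(180,40,255))
    k=np.zeros_like(m);a=np.linspace(0,6.28,40)
    cv2.fillPoly(k,[proj(d,np.c_[c0[0]+rad*np.cos(a),c0[1]+rad*np.sin(a),z+0*a]).astype(np.int32)],255);m&=k
    m=cv2.morphologyEx(m,cv2.MORPH_CLOSE,np.ones((5,5)))
    c=max(cv2.findContours(m,0,cv2.CHAIN_APPROX_NONE)[0],key=cv2.contourArea)
    P=np.array([onz(d,p,z)[:2] for p in c[:,0]],np.float32)
    g=f.copy();cv2.drawContours(g,[c],-1,(0,0,255),1);return cv2.minAreaRect(P),g
E
python3 - <<'E'
from h import *
bot.move_ptp([.555,.222,.25],down(.35)); w=cam("wrist")
r,P=bar(w); print("bar",r)
for rad in(.05,): 
    r,g=wing(w,(.576,.222)); print("wing",r)
t=cam("top");m=(t["frame"].max(2)<45).astype(np.uint8)
cv2.imwrite("pics/w2.png",g); s=bot.read_state(); print(s["time_s"],s["wrist_torque"],s["contact_force"],s["eef_pos"])
E
```

```text
bar ((0.49655744433403015, -0.07946380227804184), (0.09814280271530151, 0.04624509811401367), 37.57032775878906)
wing ((0.5760914087295532, 0.24873754382133484), (0.06192401424050331, 0.08858437091112137), 66.40464782714844)
4.2917 [-0.02040575 -0.00563443  0.04456371] [ 1.57018224 -0.15334111  0.4579298 ] [0.5571983  0.22256833 0.25326051]
```

View pics/w2.png

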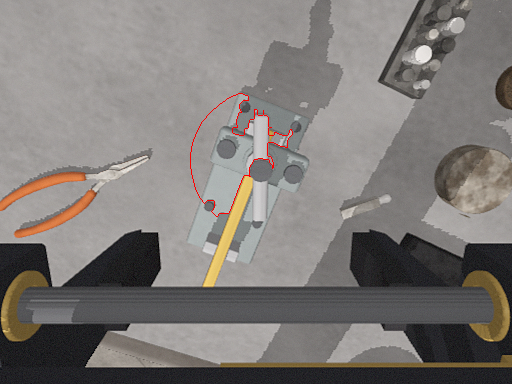

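The wing shows almost vertical in the picture, from about (261,117) to (260,220), hub at (261,169), so the tool is nearly in line. My mask leaked onto the plate, so I'll fit the wing with a narrower one.

Run:
```python
from h import *
bot.sleep(.2)
w=cam("wrist");f=w["frame"].astype(int)
for r in(125,140,150,190,205,215): print(r,[tuple(x) for x in f[r,248:274:2]])
s=bot.read_state();print(s["eef_pos"],s["wrist_torque"])
g=f[112:226,240:282].copy(); print(f[108:124,261].sum(1)//3, f[212:228,260].sum(1)//3)
import pickle;pickle.dump(w,open("w.pkl","wb"))
```

```text
125 [(np.int64(139), np.int64(140), np.int64(134)), (np.int64(203), np.int64(200), np.int64(203)), (np.int64(204), np.int64(203), np.int64(204)), (np.int64(167), np.int64(168), np.int64(169)), (np.int64(193), np.int64(191), np.int64(193)), (np.int64(201), np.int64(200), np.int64(202)), (np.int64(200), np.int64(197), np.int64(200)), (np.int64(196), np.int64(196), np.int64(198)), (np.int64(194), np.int64(194), np.int64(194)), (np.int64(192), np.int64(191), np.int64(192)), (np.int64(156), np.int64(158), np.int64(159)), (np.int64(124), np.int64(124), np.int64(120)), (np.int64(135), np.int64(133), np.int64(130))]
140 [(np.int64(160), np.int64(158), np.int64(152)), (np.int64(149), np.int64(149), np.int64(146)), (np.int64(134), np.int64(136), np.int64(130)), (np.int64(179), np.int64(176), np.int64(178)), (np.int64(196), np.int64(194), np.int64(196)), (np.int64(201), np.int64(199), np.int64(202)), (np.int64(197), np.int64(197), np.int64(199)), (np.int64(196), np.int64(195), np.int64(198)), (np.int64(194), np.int64(192), np.int64(194)), (np.int64(189), np.int64(188), np.int64(190)), (np.int64
[... 2098 characters left out ...]
t64(162), np.int64(159)), (np.int64(198), np.int64(198), np.int64(199)), (np.int64(208), np.int64(207), np.int64(209)), (np.int64(209), np.int64(209), np.int64(209)), (np.int64(200), np.int64(200), np.int64(202)), (np.int64(193), np.int64(191), np.int64(193)), (np.int64(187), np.int64(187), np.int64(189)), (np.int64(141), np.int64(139), np.int64(141)), (np.int64(178), np.int64(179), np.int64(171)), (np.int64(134), np.int64(135), np.int64(133)), (np.int64(153), np.int64(155), np.int64(159))]
[0.55598716 0.22225534 0.25165721] [ 0.01341758 -0.01537485  0.01275115]
[131 132 131 132 133 127 110 129 155 173 189 198 198 196 198 196] [200 201 203 200 202 200 200 203 197 172 105 102 106 104 109 138]
```

```bash
cat >> h.py <<'E'
def wingfit(w,r0,r1,c0,c1,z=.140):
    f=w["frame"].astype(int);P=[];hub=[]
    m=(f[...,2]-f[...,0]>=-1)&(f[...,2]>172)&(abs(f[...,2]-f[...,0])<8)
    for r in range(r0,r1):
        x=np.where(m[r,c0:c1])[0]
        if len(x)>=9 and len(x)<17: P.append(onz(w,(c0+(x.min()+x.max())/2,r),z)[:2])
    P=np.array(P,np.float32); v=cv2.fitLine(P,cv2.DIST_HUBER,0,.01,.01).ravel()
    if v[0]<0: v[:2]*=-1
    return np.arctan2(v[1],v[0]),v[2:],len(P),np.ptp(P@v[:2]),(P@v[:2]).min(),(P@v[:2]).max(),v
E
python3 - <<'E'
from h import *
import pickle;w=pickle.load(open("w.pkl","rb"))
a,c,n,L,lo,hi,v=wingfit(w,112,225,252,272);print(a,c,n,L)
ends=[onz(w,p,.14)[:2] for p in((261,117.5),(260,221))];print(ends,np.mean(ends,0),np.subtract(*ends))
# hub disk center
hub=cv2.HoughCircles(cv2.cvtColor(w["frame"],cv2.COLOR_BGR2GRAY)[150:190,240:285],cv2.HOUGH_GRADIENT,1,50,param1=80,param2=8,minRadius=8,maxRadius=15)
print(hub)
# bar edges in this view, restricted to near strip
f=w["frame"];h=cv2.cvtColor(f,cv2.COLOR_BGR2HSV);m=cv2.inRange(h,(15,120,90),(32,255,255));m[:185]=0;m[282:]=0;m[:,:180]=0;m[:,260:]=0
y,x=np.where(m>0);P=np.array([onz(w,p,.056)[:2] for p in zip(x,y)],np.float32);b=cv2.fitLine(P,cv2.DIST_HUBER,0,.01,.01).ravel();print(b,np.arctan2(b[1],b[0]),cv2.minAreaRect(P))
E
```

```text
0.3396755 [0.57255113 0.22374897] 80 0.07930541
[array([0.60922323, 0.23608613]), array([0.53342247, 0.20898553])] [0.57132285 0.22253583] [0.07580076 0.02710061]
[[[20.5 16.5 14.4]]]
[ 0.99976975 -0.02145744  0.4815697   0.22448298] -0.02145909 ((0.4789018929004669, 0.224433034658432), (0.011943015269935131, 0.12121343612670898), 88.96803283691406)
```

```bash
cat >> h.py <<'E'
C=np.array([.5715,.2227]);YW=.340
def tz(n=3):
    v=[]
    for _ in range(n): bot.sleep(.03); v.append(bot.read_state()["wrist_torque"][2])
    return float(np.mean(v))
def turn(a,z): bot.movel([*C,z],down(YW+a),vel=.15)
E
python3 - <<'E'
from h import *
Z=.1115
bot.command_gripper(.4)
bot.move_ptp([*C,.19],down(YW)); bot.movel([*C,Z]); bot.sleep(.2)
s=bot.read_state();t0=tz();print(s["time_s"],s["eef_pos"],R.from_quat(s["tool_rot"]).as_euler('zyx'),t0,s["contact_force"],s["qpos"][5])
bot.command_gripper(0.0); bot.sleep(.1)
s=bot.read_state();print("grip",s["time_s"],tz()-t0,s["contact_force"],s["gripper_width"]*88,s["grip_force"])
E
```

```text
6.6667 [0.57264718 0.2231065  0.11326611] [-3.40017218e-01  2.80634597e-03 -3.14063595e+00] -0.00521766983825563 [ 0.53092461  0.02963591 -0.36094595] 1.5617755163548708
grip 7.225 0.02381998549999123 [-1.20922047  3.83621115  2.03039922] 22.099487839755895 30.00042736530304
```

Run:
```python
from h import *
w=cam("wrist");cv2.imwrite("pics/w3.png",w["frame"]);s=bot.read_state();print(s["gripper_width"],s["eef_pos"],tz())
```

```text
0.2527802866554838 [0.57153227 0.2231894  0.11178473] -0.038414162859007936
```

View pics/w3.png

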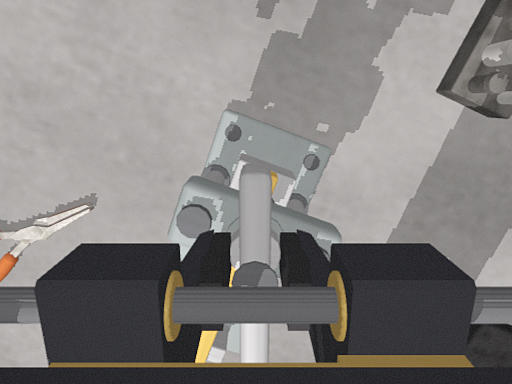

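The fingers closed on a round boss about 22 mm wide under the wing (light cylinder at (255,235)), leaving gaps beside the wing at columns 243–272. I'll grip higher, on the wing itself.

Run:
```python
from h import *
bot.command_gripper(.4); 
for Z in(.119,.123):
    bot.movel([*C,Z]); bot.sleep(.15); t0=tz()
    bot.command_gripper(0.0); bot.sleep(.1)
    s=bot.read_state();print("grip",Z,s["eef_pos"],s["time_s"],tz()-t0,s["contact_force"],s["gripper_width"]*88,s["grip_force"])
    if s["gripper_width"]*88<15: break
    if Z<.123: bot.command_gripper(.4)
```

```text
grip 0.119 [0.5712844  0.22310454 0.11895508] 8.9417 -0.11109281687413275 [-0.27846754  2.28886908 -0.1810864 ] 11.419850250766002 29.988615182228386
```

Run:
```python
from h import *
Z=.119;t0=-.005
def run(sgn,start):
    a=start;L=[]
    while abs(a)<.16:
        a+=sgn*.015; turn(a,Z+.002*0); bot.sleep(.05); t=tz(2)-t0; 
        s=bot.read_state(); L.append((round(a,3),round(t,3),round(float(s["contact_force"][2]),2)))
        if abs(t)>.30: break
    return a,L
a,L=run(1,0);print(L)
if abs(L[-1][1])>.30: # stop: go back
    turn(0,Z); print("back",tz()-t0)
print(bot.read_state()["time_s"])
```

```text
[(0.015, -0.103, -1.17), (0.03, -0.131, -0.43), (0.045, -0.12, -0.11), (0.06, -0.108, 0.47), (0.075, -0.131, 0.13), (0.09, -0.189, 0.82), (0.105, -0.141, 0.83), (0.12, -0.114, 0.41), (0.135, -0.129, 0.9), (0.15, -0.14, 1.08), (0.165, -0.142, 1.93)]
13.075
```

It gives in the + direction at a steady 0.13 N m, well below the stop level, so this one has a right-hand thread. Now the full opening, following the lift.

Run:
```python
from h import *
Z=.119
for a in(.3,.5,.7,.9,1.08):
    turn(a,Z+.004*a); s=bot.read_state()
    print(a,round(s["wrist_torque"][2],3),np.round(s["contact_force"],1),round(s["qpos"][5],2),s["time_s"])
    if abs(s["wrist_torque"][2])>.33: break
turn(1.05,Z+.0042); bot.sleep(.1);print(tz())
bot.command_gripper(.4); bot.movel([*C,.20],vel=.3)
bot.move_ptp([.48,.223,.24],down(0)); bot.sleep(.2); w=cam("wrist");cv2.imwrite("pics/w4.png",w["frame"])
import pickle;pickle.dump(w,open("w.pkl","wb"));print(bot.read_state()["time_s"])
```

```text
0.3 -0.042 [-1.2  5.2 -1.8] 1.26 13.3583
0.5 -0.12 [-0.4  4.8 -2.5] 1.07 13.7083
0.7 -0.197 [ 0.5  5.2 -3.9] 0.87 14.0583
0.9 -0.128 [ 0.5  5.  -4.8] 0.67 14.4083
1.08 -0.14 [ 0.4  5.6 -5.7] 0.49 14.7417
-0.02552223242182489
17.675
```

View pics/w4.png

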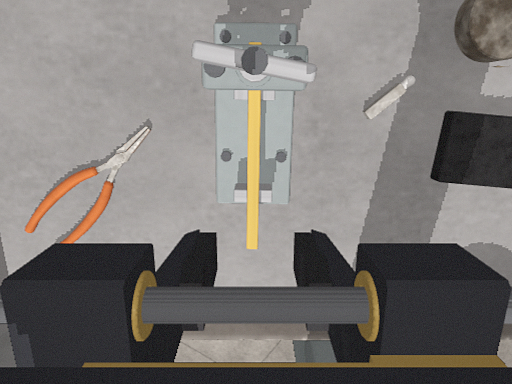

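The wing has turned by about 1 rad and now runs from (197,50) to (312,72). The bar is still in place, with its front end at (252,248). I'll refine the bar position, look at the pad from nearer, then grasp.

```bash
cat >> h.py <<'E'
def dark(d,lo,hi,z=.022,thr=60):
    """dark region in world window lo..hi"""
    m=(d["frame"].max(2)<thr).astype(np.uint8);k=np.zeros_like(m)
    q=proj(d,[[lo[0],lo[1],z],[hi[0],lo[1],z],[hi[0],hi[1],z],[lo[0],hi[1],z]]).astype(np.int32)
    cv2.fillPoly(k,[q],1);m&=k
    c=max(cv2.findContours(m,0,cv2.CHAIN_APPROX_NONE)[0],key=cv2.contourArea)
    return cv2.minAreaRect(np.array([onz(d,p,z)[:2] for p in c[:,0]],np.float32)),c
E
python3 - <<'E'
from h import *
import pickle;w=pickle.load(open("w.pkl","rb"))
f=w["frame"];h=cv2.cvtColor(f,cv2.COLOR_BGR2HSV);m=cv2.inRange(h,(15,120,90),(32,255,255));m[:90]=0;m[255:]=0;m[:,:235]=0;m[:,270:]=0
y,x=np.where(m>0);P=np.array([onz(w,p,.056)[:2] for p in zip(x,y)],np.float32);b=cv2.fitLine(P,cv2.DIST_HUBER,0,.01,.01).ravel();print(b,"y@.4765",b[3]+(.4765-b[2])*b[1]/b[0],P[:,0].min(),cv2.minAreaRect(P))
bot.move_ptp([.46,-.03,.25],down(0)); bot.sleep(.2); w=cam("wrist")
r,c=dark(w,(.42,-.11),(.58,.05));print(r,cv2.boxPoints(r),bot.read_state()["time_s"])
g=w["frame"].copy();cv2.drawContours(g,[c],-1,(0,0,255),1);cv2.imwrite("pics/w5.png",g)
print(cv2.boxPoints(cv2.minAreaRect(c)))
E
```

```text
[ 0.9998282  -0.0185356   0.48104522  0.22406544] y@.4765 0.2241497 0.39805686 ((0.4762742221355438, 0.2242465317249298), (0.01144092995673418, 0.15659858286380768), 89.00791931152344)
((0.4943902790546417, -0.02397564798593521), (0.08600898832082748, 0.07400897145271301), 84.70468139648438) [[ 0.45357487 -0.06338149]
 [ 0.527268   -0.07021172]
 [ 0.5352057   0.0154302 ]
 [ 0.46151257  0.02226043]] 18.925
[[205.33142 160.63832]
 [212.15677  91.40983]
 [293.45108  99.42476]
 [286.62573 168.65326]]
```

View pics/w5.png

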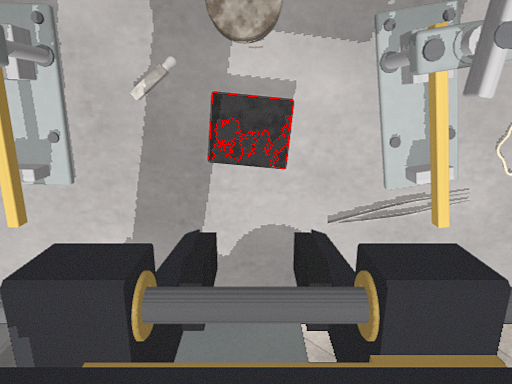

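The pad is the black square with corners (205,161), (212,91), (293,99) and (287,169). That gives a centre of (0.494, −0.024), yaw −0.093, and 86×74 mm, which matches the given size. The puck is too close beyond it to lay the bar along x, so I'll lay it along the pad's y.

Run:
```python
from h import *
y=-.0185;q=down(y);g=np.array([.4768,.2241]);ax=np.array([np.cos(y),np.sin(y)])
bot.command_gripper(.4)
bot.move_ptp([*g,.12],q); bot.movel([*g,.0425],vel=.12); bot.sleep(.2)
s=bot.read_state();print(s["time_s"],s["eef_pos"],s["contact_force"])
bot.command_gripper(0.); bot.sleep(.1); s=bot.read_state();f0=s["contact_force"]
print(s["gripper_width"]*88,s["grip_force"],np.round(f0,1),s["eef_pos"])
if s["gripper_width"]*88<15:
    bot.movel([*g,.0433],vel=.01);print(np.round(bot.read_state()["contact_force"],1))
    for d in(.01,.03,.065):
        bot.movel([*(g-ax*d),.0433],vel=.04); s=bot.read_state();print(d,np.round(s["contact_force"],1),s["gripper_width"]*88,s["time_s"])
        if abs(s["contact_force"][0]-f0[0])>12: break
w=cam("wrist");cv2.imwrite("pics/w6.png",w["frame"])
```

```text
21.2417 [0.47767245 0.2244471  0.04355806] [-0.31166172 -0.38194597 -0.31394511]
11.347695581540947 30.00015377998352 [-1.   1.   1.3] [0.47690447 0.22429447 0.04269781]
[-0.1  0.1 -2.2]
0.01 [ 0.5  0.3 -3.2] 11.615273383319785 22.4667
0.03 [ 0.6  0.5 -2.2] 11.404980892759287 23.1167
0.065 [ 0.6  0.  -1.2] 11.678448362468647 24.1417
```

View pics/w6.png

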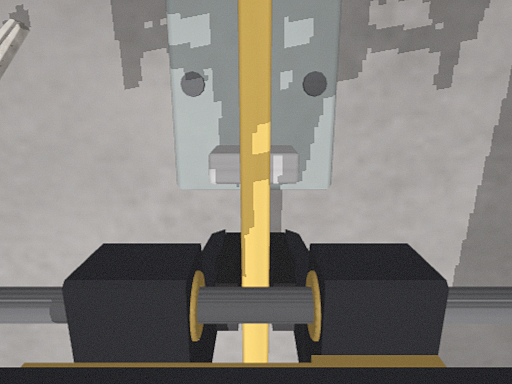

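The bar is out past the anvil, straight and firmly held (columns 240–270). Now lift it, carry it clear, turn it and lay it down.

Run:
```python
from h import *
y=-.0185;q=down(y)
p=np.array([.4768,.2241])-.065*np.array([np.cos(y),np.sin(y)])
bot.movel([*p,.125],vel=.15)
bot.movel([.42,-.03,.125],vel=.2)
Y=-.093+np.pi/2; c=np.array([.4944,-.0240]); t=c-.020*np.array([np.cos(Y),np.sin(Y)])
bot.move_ptp([*t,.125],down(Y)); bot.sleep(.2)
s=bot.read_state();print(s["eef_pos"],s["gripper_width"]*88,s["time_s"],s["contact_force"])
w=cam("top")
r,P=bar(w,(200,150,300,260),z=.14);print("bar seen",r)
bot.movel([*t,.035],vel=.1); bot.sleep(.2);f0=bot.read_state()["contact_force"][2]
for z in np.arange(.029,.0195,-.001):
    bot.movel([*t,z],vel=.02); bot.sleep(.05); s=bot.read_state(); 
    if abs(s["contact_force"][2]-f0)>4: break
print(z,s["eef_pos"],s["contact_force"][2]-f0,s["time_s"])
```

```text
[ 0.49238284 -0.04380522  0.12500846] 11.554495938375798 27.8583 [ 0.12086861  0.16003402 -2.27416325]
bar seen ((0.5010696649551392, 0.05680146813392639), (0.03310808166861534, 0.012098224833607674), 89.74514770507812)
0.023999999999999997 [ 0.49268247 -0.04393846  0.02467325] 7.337206285304058 31.1583
```

Contact came at the expected height. I'll release and check.

Run:
```python
from h import *
bot.command_gripper(.4); bot.sleep(.1)
p=bot.read_state()["eef_pos"]
bot.movel([p[0],p[1],.12],vel=.15)
bot.move_ptp([.44,-.03,.27],down(0)); bot.sleep(.2); w=cam("wrist")
f=w["frame"].copy();lo=proj(w,[[.44,.12,.038],[.55,-.16,.038]]);x0,y0=lo.min(0).astype(int);x1,y1=lo.max(0).astype(int)
r,P=bar(w,(x0,max(y0,0),x1,min(y1,280)),z=.038);print("bar",r,bot.read_state()["time_s"])
r,c=dark(w,(.42,-.11),(.58,.05));print("pad",r)
cv2.imwrite("pics/w7.png",f)
```

```text
bar ((0.4943150281906128, -0.025246329605579376), (0.1974460631608963, 0.013014676049351692), 84.7713623046875) 34.1667
pad ((0.5159649848937988, -0.026018943637609482), (0.08604732900857925, 0.03048286959528923), 84.60542297363281)
```

View pics/w7.png

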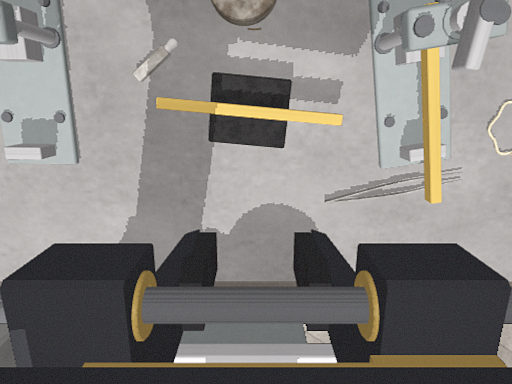

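The bar lies flat across the pad from (157,103) to (343,120). Its measured centre is about 1 mm from the pad's, and the puck, punch and right press look untouched.

```bash
python3 -c "
from bench import bot
print(bot.hand_in())"
```

```text
the job is handed in; nothing more can be done
None
```

I opened the left press's wing handle about 1 rad counter-clockwise (right-hand thread), drew the brass bar out, laid it flat on the rubber pad within about 1 mm of centre, and handed the job in at about 34 s.

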